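Hold the heat-sink angle home in the jig

TASK

Of the three aluminium angles on the repair bench, take the one whose length fits the bay of the wooden jig, and stand it in the bay on the steel bed, wall towards the fence. Then push into its inner corner with one diagonal push, so that its foot is pressed down on the bed and its wall is pressed flat back against the fence together, with a firm push of about 10 N each way, without ramming it. Finish while still holding it pressed there, and leave the other things on the bench where they are.

Things in the scene. Friction and masses are not known exactly. Their poses are not given: they have to be found in the camera images.
- angle_mid: aluminium L-angle 60 mm long (about 0.09 kg): flat flange 40 mm deep, 6 mm thick, with a wall 8 mm thick along one long edge, 45 mm high overall. Origin: centre of the flange underside. x points from the flange's free edge to the wall (wall at x = +12 to +20 mm), y along its length, z up. Starts on its flange on the bench, wall away from the robot, turned up to 52 degrees; the one that fits the bay.
- angle_mid_heel (a point): middle of the lower back edge of the 60 mm angle: 20 mm from the angle's origin along its x, on the underside (outer foot of the wall). Axes as the angle's.
- angle_short: aluminium L-angle 40 mm long: flat flange 40 mm deep, 6 mm thick, with a wall 8 mm thick along one long edge, 45 mm high overall. Origin: centre of the flange underside. x points from the flange's free edge to the wall (wall at x = +12 to +20 mm), y along its length, z up. Starts on its flange on the bench, wall away from the robot, turned up to 52 degrees; too short for the bay.
- angle_long: aluminium L-angle 85 mm long: flat flange 40 mm deep, 6 mm thick, with a wall 8 mm thick along one long edge, 45 mm high overall. Origin: centre of the flange underside. x points from the flange's free edge to the wall (wall at x = +12 to +20 mm), y along its length, z up. Starts on its flange on the bench, wall away from the robot, turned up to 52 degrees; too long for the bay.
- jig: fixed jig, plywood plate 170 (x) x 190 (y) x 8 mm; origin centre of its underside on the bench, x towards the fence (away from the robot, within 20 degrees), y along the fence, z up. Carries bed, fence and two wooden cheeks 55 mm long (x = 0 to the fence), 22 mm wide, 22 mm above the bed, inner faces at y = +34 and -34 mm: a bay 68 mm wide, open above and to -x.
- bed: steel bed plate of the jig, 170 x 170 x 4 mm, origin at the centre of its underside 8 mm above the bench; its top is 12 mm above the bench. Axes as the jig's.
- fence: wooden fence of the jig across its far side, 20 mm thick in x, 170 mm long, 40 mm high above the bed (top 52 mm above the bench). Origin at the centre of its foot on the bed; the face that looks at the bay and the robot is 10 mm from it towards -x. Axes as the jig's.
- corner (a point): middle of the line where the fence's face meets the bed's top, in the middle of the bay; 55 mm from the jig's origin along its x and 12 mm above the bench. Axes as the jig's. The 60 mm angle is home when its heel point lies here.
- screwdriver: loose bystander: screwdriver about 170 mm long, lying on the bench
- tin: loose bystander: small steel screw dish, 52 mm across, 28 mm high
- tape: loose bystander: roll of grey tape, 72 mm across, 19 mm high, lying flat
- bottle: loose bystander: clear water bottle, 62 mm across, 190 mm high, standing
- meter: loose bystander: blue multimeter, 180 x 85 x 36 mm, lying flat (knob to 47 mm)
- board: loose bystander: green circuit board, 75 x 110 mm, lying flat
Mind the look-alikes: they are no part of the job. What is shaped like the angle_mid but green, pink or red is not meant.

How it is judged:
On the way:
1. the fitting angle stands square on the bed in the bay, its wall towards the fence and inside the cheeks (x of angle_mid_heel in the frame of corner between -0.055 and 0.003 m and y of angle_mid_heel in the frame of corner between -0.008 and 0.008 m and z of angle_mid_heel in the frame of corner between -0.004 and 0.004 m and angle between the x axis of angle_mid and the x axis of jig, either way round below 0.25 rad and angle between angle_mid's own z axis and vertical below 0.1 rad and contact force between angle_mid and bed above 0.2 N), for 0.2 s.
At the end, for the whole second after the job is handed in: The 60 mm angle is in the bay, heel within 3 mm of fence face and bed top, square within 4 degrees, upright within 3.5, at rest, with the robot still pushing on it (over 4 N) so that it bears on the fence with over 2.5 N and on the bed with over 4 N at once (x of angle_mid_heel in the frame of corner between -0.003 and 0.003 m and y of angle_mid_heel in the frame of corner between -0.008 and 0.008 m and z of angle_mid_heel in the frame of corner between -0.003 and 0.003 m and angle between the x axis of angle_mid and the x axis of jig, either way round below 0.07 rad and angle between angle_mid's own z axis and vertical below 0.06 rad and contact force between angle_mid and fence above 2.5 N and contact force between angle_mid and bed above 4 N and (contact force between angle_mid and the fingers above 4 N or contact force between angle_mid and the arm above 4 N) and linear speed of angle_mid below 0.01 m/s); the arm keeps its last pose, push and grip.
It fails at once if the angle is rammed against the fence or the bed with more than 60 N (contact force between angle_mid and fence above 60 N or contact force between angle_mid and bed above 60 N).
It fails at once if another angle or a bystander is moved by more than 30 mm (distance of any of angle_short, angle_long, screwdriver, tin, tape, bottle, meter, board from where it was at the start of the episode above 0.03 m).
It also fails if it takes over 51 s, if anything falls off the work surface, if the arm or the gripper's body presses on something with over 40 N, if the wrist force passes 120 N, or if a joint passes its speed limit or range.

ROBOT

A 7-joint arm with a two-finger parallel gripper is mounted at the origin on the work surface. World frame = base frame: x ahead of the robot, y to its left, z up, the work surface at z = 0. Lengths are in m, angles in rad, forces in N, time in s.
With the tool pointing down it reaches from about 0.4 to 0.85 m from the base axis. Payload 6.9 kg.
Tool frame: the origin (TCP) lies midway between the tips of the shut fingers; the grasp point (between the pads) lies behind it (ctrl.pinch_z is the z of the grasp point in the tool frame, in m); z points along the fingers, y is the line along which they close (so a half turn about z gives the same grasp; the last joint's range is limited). The gripper opens to 85 mm and grips with 20 to 120 N. Pads are 22 mm wide; open, the fingers measure 114 mm over their backs; the gripper's body (76 mm by 85 mm) begins 54 mm behind the grasp point. The pads swing forward as they close: fully open they stand 13 mm farther back than shut.
Start: joints at [-1.05, 0.507, -0.238, 1.5, 0.126, 1.149, -0.155], TCP at [0.252, 0.572, 0.231] pointing down, gripper open.
Joint ranges: [-3.08, 3.08], [-0.24, 2.05], [-1.43, 1.35], [0, 2.5], [-1.52, 4.66], [0.17, 1.96], [-2.89, 2.89]. Speed limits (rad/s): [2.39, 2.39, 3.14, 3.14, 3.14, 3.14, 3.14].

INTERFACE

Orientations are given as a unit quaternion [w, x, y, z].
In Python, from station import ctrl, get_state, vision, ticket, models gives the robot as it stands. Calls block until the motion is done:
- ctrl.movep(position, orientation): joint-space move of the TCP to a pose.
- ctrl.movel(position, frame=None, max_speed=0.15): straight line of the TCP; frame=None keeps the orientation; max_speed is the mean speed in m/s.
- ctrl.set_joints(angles): joint-space move.
- ctrl.ungrasp() and ctrl.close_gripper(force=None): open the fingers fully, or close them until they stop; force is the grip in N (None keeps the last).
- ctrl.pause(seconds).
- ctrl.ik(position, orientation): joint angles nearest the present ones, or None.
- get_state(): the state.
- vision.grab_frame(name): name is "scene" or "top" or "wrist"; returns (picture, depth): 420x560x3 uint8, blue, green, red; 420x560 float32, m along the optical axis (not along the pixel's ray), 0 where there is no reading.
- vision.camera_info(name): a dict with "mtx" (3x3 intrinsics, pixels), "dist_coeffs" ([k1, k2, p1, p2, k3] as OpenCV has them; the pictures are not rectified), "R" (3x3) and "t" (3): a world point X has camera coordinates R X + t; the wrist camera has in their place "hand_eye" (4x4, takes a point from camera to tool coordinates, whose origin is the TCP and whose axes are the flange's). Camera axes: x right, y down, z forward; pixel columns grow to the right and rows downward; lengths in m; the calibration is good to about 2 mm. A picture is of the moment at which its call begins: read the wrist's pose just before it. camera_info takes no time and is no camera call.
A pose or a line that the arm cannot do raises ctrl.Unreachable and nothing moves.
- ticket.close_job(): hands the job in; it is judged then, once.
Trained networks look in the newest picture that a camera, given by its name, has taken for a name from the list of things; names that differ only in an ending like _2 or _b are one class to them, and where a whole thing is asked for, a point or a joint stands for the part that bears it (a point fixed in the world has none). Each returns a list of dicts, best first, with "p" (0 to 1); they miss things now and then, are a little off and sometimes report something else, mostly with a low value. They report only what shows in the picture. A call takes as long as a camera call. They do not tell look-alikes from the thing itself.
- models.recognise(camera, target): "point" ([column, row] in pixels, amid what is visible of it).
- models.masks_of(camera, target): "mask" (420x560 bool, what is visible of it) and "point" ([column, row] in pixels, amid what is visible of it).
The state is a dict: "time": time; "qpos": joint angles; "qd": joint speeds; "tau": joint torques, N m; "tcp_pos": TCP position; "eef_rot": TCP orientation; "contact_force": force on the tool from outside, world axes, zero at the start; "wrist_torque": the same for the moment, N m; "width": finger opening in m; "gripper_force": force on a finger pad.
Only numpy, scipy, OpenCV 4.12 (cv2) and the standard library are available. Lean on these libraries where they do the work, as an engineer would, in place of code of your own. Each camera call takes 0.05 s, during which the arm holds its last target. There are 200 camera calls.

## Working session

There is one attempt and no reset: what is moved stays moved. The work goes in short steps, each a Python script; the robot and the scene stay as the last script left them, time stands still between calls to the robot, and variables do not carry over. Pictures are saved under pics/ and viewed, at most 10 in all, crops included, and the job is handed in when it is done.

```bash
mkdir -p pics; ls
python3 - <<'E'
from station import *
import cv2,numpy as np
s=get_state();print(s['time'],s['tcp_pos'],s['eef_rot'],s['width'],ctrl.pinch_z)
ims=[]
for c in("scene","top"):
    im,d=vision.grab_frame(c);cv2.imwrite(f"pics/{c}0.png",im);np.save(f"pics/{c}0.npy",d)
    i=vision.camera_info(c);print(c,i)
    for t in("angle_mid","angle_short","angle_long","jig","fence"):
        print(t,[(np.round(r['point']),round(r['p'],2)) for r in models.recognise(c,t)])
print(vision.camera_info("wrist"))
E
```

```text
pics
0.0 [0.25175021 0.57152315 0.23043822] [-1.67225780e-04  2.05910609e-01  9.78570415e-01 -8.58361151e-04] 0.0853276103330546 -0.0187
scene {'mtx': array([[524.20049517,   0.        , 282.46131606],
       [  0.        , 524.20049517, 212.96533903],
       [  0.        ,   0.        ,   1.        ]]), 'dist_coeffs': array([0.02030679, 0.        , 0.        , 0.        , 0.        ]), 'R': array([[-0.11566409,  0.99320822,  0.01261957],
       [ 0.72102207,  0.09269157, -0.68668439],
       [-0.6831903 , -0.07032574, -0.72684613]]), 't': array([ 0.03539733, -0.38343985,  1.73896888])}
angle_mid [(array([201., 209.]), 0.95), (array([155., 212.]), 0.88), (array([187., 144.]), 0.77), (array([110., 238.]), 0.66), (array([119., 212.]), 0.64)]
angle_short [(array([226., 186.]), 0.62)]
angle_long [(array([220., 247.]), 0.55), (array([204., 287.]), 0.18)]
jig []
fence [(array([353., 244.]), 0.79), (array([192., 177.]), 0.48), (array([355., 234.]), 0.34)]
top {'mtx': array([[498.26796516,   0.        , 277.32403093],
       [  0.        , 498.26796516, 201.32872371],
       [  0.        ,  
[... 615 characters left out ...]
]
jig [(array([220., 190.]), 0.96), (array([449., 280.]), 0.43)]
fence [(array([221., 165.]), 0.7)]
{'mtx': array([[375.81965785,   0.        , 280.24824312],
       [  0.        , 375.81965785, 212.30756014],
       [  0.        ,   0.        ,   1.        ]]), 'dist_coeffs': array([0.02057276, 0.        , 0.        , 0.        , 0.        ]), 'hand_eye': array([[ 7.54689837e-04, -9.45249889e-01, -3.26346560e-01,
         8.39359309e-02],
       [ 9.99999430e-01,  9.59734258e-04, -4.67292481e-04,
         7.43161345e-04],
       [ 7.54914140e-04, -3.26346022e-01,  9.45250075e-01,
        -1.42870395e-01],
       [ 0.00000000e+00,  0.00000000e+00,  0.00000000e+00,
         1.00000000e+00]])}
```

View pics/top0.png

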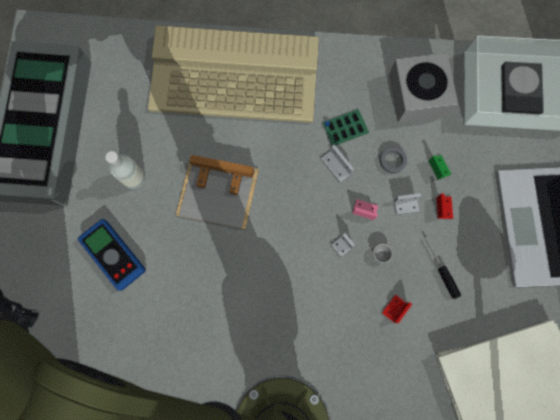

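View pics/scene0.png

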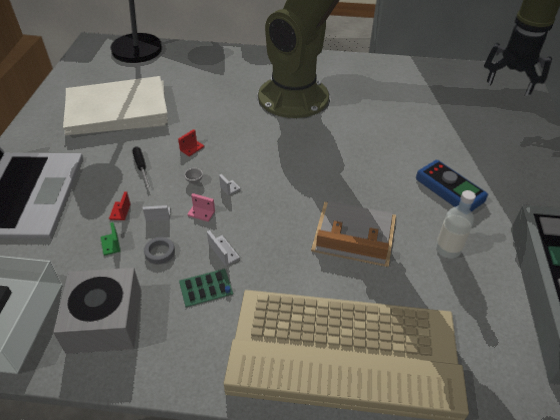

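The grey candidates in the top view are (336,162), which is long, (407,204), which is middling, and (342,245), which is short. The pink (365,209), green (438,167) and red (445,207), (397,309) ones are look-alikes. By size and colour, (407,204) fits. The jig is at (218,190) with its fence at (221,165). Next I'll measure these and confirm with a close look.

```bash
cat > h.py <<'E'
from station import *
import cv2,numpy as np
from scipy.spatial.transform import Rotation as Ro
def q2R(q): return Ro.from_quat(np.roll(q,-1)).as_matrix()
def down(yaw):
    "tool z down, tool x at world angle yaw"
    c,s=np.cos(yaw),np.sin(yaw)
    M=np.array([[c,s,0],[s,-c,0],[0,0,-1.]])
    return np.roll(Ro.from_matrix(M).as_quat(),1)
def world(cam,uv,d,st=None):
    i=vision.camera_info(cam)
    uv=np.asarray(uv,float).reshape(-1,1,2)
    p=cv2.undistortPoints(uv,i['mtx'],i['dist_coeffs'])[:,0]
    P=np.c_[p,np.ones(len(p))]*np.asarray(d).reshape(-1,1)
    if cam=='wrist':
        H=i['hand_eye'];P=P@H[:3,:3].T+H[:3,3]
        return P@q2R(st['eef_rot']).T+st['tcp_pos']
    return (P-i['t'])@i['R']
def cloud(cam,d,st=None):
    v,u=np.nonzero(d>0)
    W=np.full(d.shape+(3,),np.nan);W[v,u]=world(cam,np.c_[u,v],d[v,u],st);return W
E
python3 - <<'E'
from h import *
W=cloud('top',np.load('pics/top0.npy'))
for n,(u,v) in dict(mid=(407,204),short=(342,245),long=(336,162),pink=(365,209),red=(445,207),red2=(397,309),dish=(382,253),tape=(392,158),sd=(438,262),jigc=(218,195),fl=(192,160),fr=(252,169),ckL=(204,176),ckR=(236,182),bot=(113,157)).items(): print(n,W[v,u].round(3))
m=W[...,2]
for name,box in dict(mid=(385,425,185,222),long=(315,360,140,185),short=(325,358,230,260)).items():
    a,b,c,d=box;P=W[c:d,a:b].reshape(-1,3);P=P[P[:,2]>.025]
    print(name,len(P),P.mean(0).round(3),cv2.minAreaRect((P[:,:2]*1000).astype(np.float32)))
print([ctrl.ik([.5,-.26,z],down(y)) is not None for z in (.15,.3) for y in (0,.3,-.3)])
E
```

```text
mid [ 0.58  -0.297  0.006]
short [ 0.457 -0.129  0.002]
long [ 0.684 -0.102  0.002]
pink [ 0.557 -0.184  0.01 ]
red [ 0.57  -0.385  0.043]
red2 [ 0.303 -0.275  0.006]
dish [ 0.444 -0.234  0.003]
tape [ 0.709 -0.255 -0.003]
sd [ 0.43  -0.378  0.01 ]
jigc [0.565 0.21  0.014]
fl [0.645 0.282 0.054]
fr [0.634 0.123 0.05 ]
ckL [0.61  0.25  0.033]
ckR [0.601 0.164 0.028]
bot [0.598 0.44  0.19 ]
mid 104 [ 0.591 -0.29   0.041] ((591.8824462890625, -291.208251953125), (8.709362030029297, 62.589195251464844), 11.005369186401367)
long 161 [ 0.683 -0.114  0.041] ((684.6083984375, -114.19709014892578), (84.27555847167969, 10.025850296020508), 40.32728576660156)
short 69 [ 0.465 -0.139  0.042] ((465.7475280761719, -139.51199340820312), (39.60065841674805, 9.23682975769043), 42.764625549316406)
[True, True, True, True, True, True]
```

```bash
python3 - <<'E'
from h import *
def look(p,yaw,name):
    ctrl.movep(p,down(yaw));st=get_state()
    im,d=vision.grab_frame('wrist');cv2.imwrite(f'pics/{name}.png',im);np.savez(f'pics/{name}.npz',d=d,**{k:st[k] for k in('tcp_pos','eef_rot')})
    print(name,st['time'],st['tcp_pos'].round(3),st['qpos'].round(2),ctrl.ik(p,down(yaw-np.pi)) is not None)
    return im,cloud('wrist',d,st)
s=get_state();ctrl.movel([s['tcp_pos'][0],s['tcp_pos'][1],.32],max_speed=.25)
rect=lambda P:cv2.minAreaRect((P[:,:2]*1000).astype(np.float32))
im,W=look([.58,.2,.23],np.pi+.1,'jig')
P=W.reshape(-1,3);P=P[(abs(P[:,0]-.6)<.12)&(abs(P[:,1]-.2)<.14)]
z=P[:,2]
for a,b in((.045,.06),(.028,.04),(.006,.018)):
    Q=P[(z>a)&(z<b)];print(a,len(Q),Q.mean(0).round(4),np.median(Q[:,2]),rect(Q))
im,W=look([.58,-.29,.2],np.pi+.19,'mid')
P=W.reshape(-1,3);P=P[(abs(P[:,0]-.58)<.05)&(abs(P[:,1]+.29)<.055)];z=P[:,2]
for a,b in((.04,.055),(.003,.01)):
    Q=P[(z>a)&(z<b)];print(a,len(Q),Q.mean(0).round(4),np.median(Q[:,2]),rect(Q))
E
python3 -c "
import cv2,numpy as np
a=cv2.imread('pics/jig.png');b=cv2.imread('pics/mid.png')
cv2.imwrite('pics/both.png',cv2.resize(np.hstack([a,b]),(800,300)))"
```

```text
jig 2.9417 [0.58  0.201 0.23 ] [-0.24  0.49 -0.21  1.53  0.11  1.13  1.2 ] True
0.045 3987 [0.6413 0.2056 0.0518] 0.05211772334264775 ((642.754638671875, 207.38259887695312), (169.95343017578125, 20.979888916015625), 82.6801986694336)
0.028 3351 [0.6102 0.2108 0.0342] 0.03427521461520702 ((606.04345703125, 211.9881591796875), (168.88792419433594, 56.120609283447266), 82.48757934570312)
0.006 26008 [0.5555 0.2155 0.0119] 0.012188795319324652 ((577.0828857421875, 215.7032928466797), (190.340576171875, 168.79441833496094), 82.97237396240234)
mid 4.775 [ 0.581 -0.288  0.2  ] [ 0.53  0.56 -0.18  1.48  0.1   1.11  2.09] True
0.04 789 [ 0.5933 -0.2902  0.0448] 0.04509997679752359 ((593.8174438476562, -290.30401611328125), (8.514874458312988, 60.113182067871094), 12.575990676879883)
0.003 2372 [ 0.5745 -0.2944  0.0064] 0.006343948455799858 ((574.6985473632812, -294.4552307128906), (32.80979919433594, 59.9097900390625), 12.509105682373047)
```

View pics/both.png

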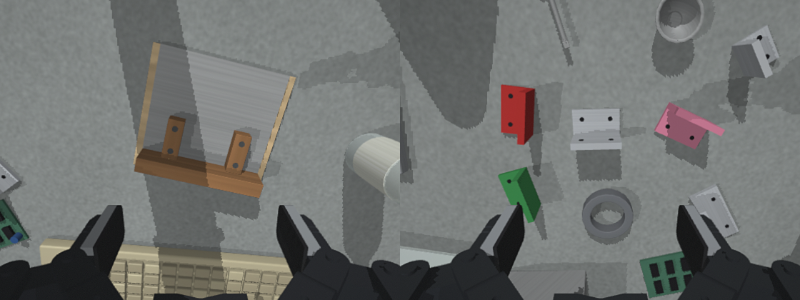

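```bash
python3 -c "
import cv2
a=cv2.imread('pics/mid.png')[120:250,200:360];cv2.imwrite('pics/crop.png',cv2.resize(a,None,fx=3,fy=3,interpolation=2))"
```

```text
(no output)
```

View pics/crop.png

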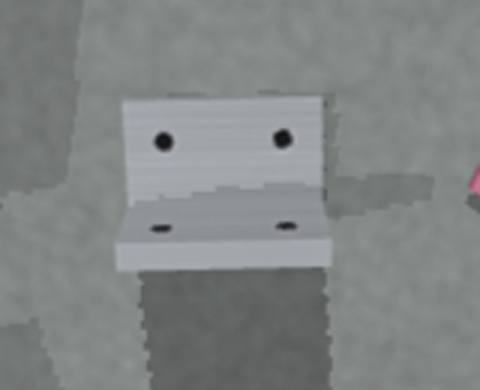

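The crop confirms it: a bare silver angle with its wall rim on the far side. It measures 60.1 mm long at yaw 12.5°. I'll grip it by the wall ends.

```bash
cat >> h.py <<'E'
JY=np.deg2rad(-7.3);JX=np.array([np.cos(JY),np.sin(JY),0]);C=np.array([.6328,.20865,.012])
E
python3 - <<'E'
from h import *
p=np.array([.5899,-.2912,.018]);y=np.pi+np.deg2rad(12.5)
ctrl.movep(p+[0,0,.08],down(y));ctrl.movel(p,max_speed=.1)
print('down',get_state()['contact_force'].round(1))
ctrl.close_gripper(30);s=get_state();print(s['time'],s['width'],s['gripper_force'],s['tcp_pos'],s['contact_force'].round(1))
ctrl.movel(p+[0,0,.12],max_speed=.15);s=get_state();print(s['width'],s['contact_force'].round(1))
q=C-.022*JX+[0,0,.018]
ctrl.movep(q+[0,0,.1],down(np.pi+JY))
s=get_state();print(s['time'],s['width'],s['tcp_pos'],s['contact_force'].round(1))
im,d=vision.grab_frame('wrist');cv2.imwrite('pics/held.png',im)
ctrl.movel(q+[0,0,.006],max_speed=.1)
f0=get_state()['contact_force'][2]
for i in range(10):
    ctrl.movel(q+[0,0,.005-.001*i],max_speed=.02);s=get_state()
    if abs(s['contact_force'][2]-f0)>2.5: break
print(i,f0,s['time'],s['tcp_pos'],q,s['contact_force'].round(1))
im,d=vision.grab_frame('wrist');cv2.imwrite('pics/placed.png',im)
im2,d=vision.grab_frame('scene')
cv2.imwrite('pics/pl.png',np.hstack([cv2.resize(im,(400,300)),cv2.resize(im2[150:300,260:460],(400,300))]))
E
```

```text
down [ 0.3 -1.   0.7]
6.6333 0.05899305875066137 32.715681195259094 [ 0.59051057 -0.29140506  0.01894452] [-0.2  0.5  6.2]
0.05910084760017315 [-0.4  0.3 -1.7]
9.4083 0.05933512672799911 [0.61158093 0.20966681 0.12992238] [-1.  -0.2 -1.2]
5 -1.6808965562496783 12.05 [0.61118171 0.21145585 0.03093861] [0.61097832 0.21144542 0.03      ] [-2.7 -1.5  6.4]
```

View pics/pl.png

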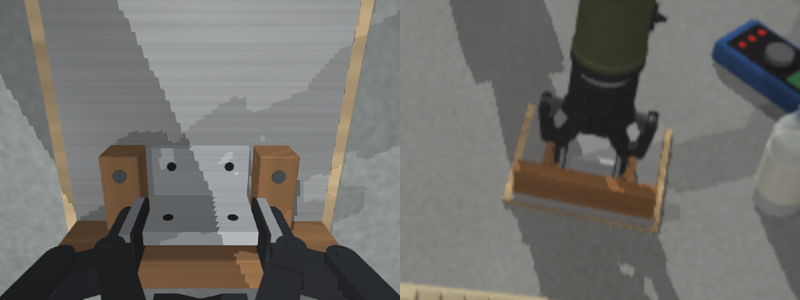

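The angle sits between the cheeks on the bed, just short of the fence. Next I'll release it, check the pose and shut the fingers.

Run:
```python
from h import *
ctrl.ungrasp();s=get_state();p=s['tcp_pos']
ctrl.movel(p+[0,0,.1]-.02*JX,max_speed=.2)
ctrl.close_gripper(40);ctrl.pause(.2)
st=get_state();im,d=vision.grab_frame('wrist');cv2.imwrite('pics/rel.png',im)
W=cloud('wrist',d,st).reshape(-1,3)
JYv=np.array([-JX[1],JX[0],0]);L=(W-C)@np.array([JX,JYv,[0,0,1]]).T
m=(abs(L[:,1])<.033)&(L[:,0]>-.07)&(L[:,0]<-.0)
for a,b in((.04,.05),(.004,.009)):
    Q=L[m&(L[:,2]>a)&(L[:,2]<b)];print(a,len(Q),Q.mean(0).round(4),cv2.minAreaRect((Q[:,:2]*1000).astype(np.float32)))
print(st['time'],st['width'],st['contact_force'].round(2),st['wrist_torque'].round(2),st['tcp_pos'])
```

```text
0.04 1387 [-0.0189  0.0005  0.0446] ((-11.387685775756836, 0.6512184143066406), (59.67789077758789, 22.765316009521484), 89.99806213378906)
0.004 3729 [-0.0381  0.0006  0.0063] ((-37.826297760009766, 0.70904541015625), (33.23482131958008, 59.994564056396484), 0.09215500950813293)
14.1583 0.00033347903248443867 [-0.57  0.11  0.9 ] [-0.01  0.03 -0.01] [0.59110614 0.21401698 0.12991799]
```

View pics/rel.png

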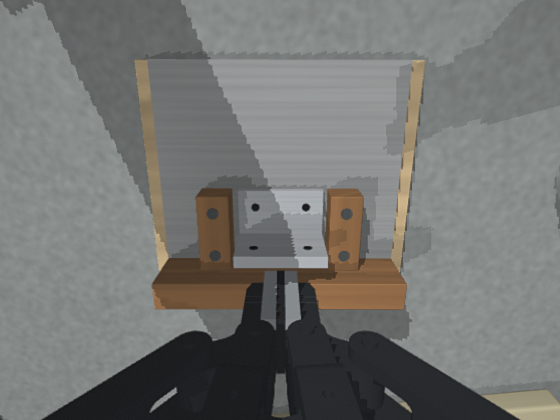

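```bash
cat > push.py <<'E'
from h import *
def F(n=4):
    a=[]
    for _ in range(n): ctrl.pause(.02);a.append(get_state()['contact_force'])
    return np.mean(a,0)
JYv=np.array([-JX[1],JX[0],0]);B=np.array([JX,JYv,[0,0,1]])
pos=lambda l:C+np.array(l)@B
loc=lambda:(get_state()['tcp_pos']-C)@B.T
E
python3 - <<'E'
from push import *
t=np.array([-.041,.0006,.013]);ctrl.movel(pos(t+[0,0,.05]),max_speed=.15);ctrl.movel(pos(t),max_speed=.08);ctrl.pause(.3)
f0=F(8);np.save('f0.npy',f0);print(f0.round(2),loc().round(4))
# diagonal approach: 45 deg until either contact, then regulate both forces; light until the fence is met
hist=[];goal=np.array([5.,4.]);home=False
for i in range(120):
    f=(F(2)-f0)@B.T;fx,fz=-f[0],f[2];hist.append((fx,fz,*loc()))
    if i%5==0: print(i,round(get_state()['time'],2),np.round([fx,fz],1),(t*1e3).round(2),(loc()*1e3).round(1))
    if max(fx,fz)>25 or t[0]>-.014 or get_state()['time']>38: break
    if fx>8.5 : break
    dx=.001 if fx<goal[0] or True else 0
    dz=np.clip((fz-3)*.0001,-.001,.0005)
    t=t+[dx,0,dz]
    ctrl.movel(pos(t),max_speed=.02)
print(i,get_state()['time'],np.round([fx,fz],1),t,loc());np.save('t.npy',t)
E
```

```text
[ 0.36  0.33 -0.18] [-0.0409  0.0006  0.0132]
0 15.97 [0.1 0.3] [-41.    0.6  13. ] [-40.9   0.6  13.2]
5 17.38 [-0.5  0. ] [-36.     0.6   11.58] [-35.9   0.6  11.5]
10 18.8 [1.1 1.4] [-31.     0.6   10.18] [-30.9   0.6  10.2]
15 20.22 [2.4 2.4] [-26.     0.6    9.94] [-25.9   0.6   9.9]
20 21.63 [0.2 0.3] [-21.     0.6    9.46] [-20.9   0.5   9.4]
25 23.05 [10.6  6.3] [-16.     0.6    8.97] [-19.1   0.6   8.7]
25 23.05 [10.6  6.3] [-0.016       0.0006      0.00896757] [-0.01907115  0.00059178  0.00867002]
```

Run:
```python
from push import *
f0=np.load('f0.npy');t=np.load('t.npy')
for i in range(40):
    f=(F(2)-f0)@B.T;fx,fz=-f[0],f[2]
    print(i,round(get_state()['time'],2),np.round([fx,fz],1),(t*1e3).round(2),(loc()*1e3).round(1))
    if (abs(fx-12)<1.2 and abs(fz-11)<1.2) or get_state()['time']>38 or max(fx,fz)>25: break
    t=t+[np.clip((12-fx)*.00015,-.0005,.0005),0,-np.clip((11-fz)*.00015,-.0005,.0005)]
    ctrl.movel(pos(t),max_speed=.02)
np.save('t.npy',t)
st=get_state();im,d=vision.grab_frame('wrist')
W=cloud('wrist',d,st).reshape(-1,3);L=(W-C)@B.T
m=(abs(L[:,1])<.032)&(abs(L[:,1])>.018)&(L[:,0]>-.07)&(L[:,0]<.03)
for a,b in((.0425,.05),(.036,.0415),(.003,.009)):
    Q=L[m&(L[:,2]>a)&(L[:,2]<b)]
    if len(Q): print(a,len(Q),Q.min(0).round(4),Q.max(0).round(4),np.median(Q,0).round(4))
im2,_=vision.grab_frame('scene')
cv2.imwrite('pics/fin.png',np.hstack([cv2.resize(im,(400,300)),cv2.resize(im2[150:300,260:460],(400,300))]))
```

```text
0 23.08 [11.1  7. ] [-16.     0.6    8.97] [-19.    0.6   8.7]
1 23.37 [12.2  7.2] [-15.87   0.6    8.47] [-19.1   0.7   8.3]
2 23.65 [11.1  7.9] [-15.9    0.6    7.97] [-19.1   0.7   7.8]
3 23.93 [11.2  8.5] [-15.77   0.6    7.51] [-19.1   0.7   7.3]
4 24.22 [12.1  9. ] [-15.65   0.6    7.14] [-19.1   0.8   7. ]
5 24.5 [12.6  8.8] [-15.66   0.6    6.83] [-19.1   0.8   6.7]
6 24.78 [12.7  8.9] [-15.75   0.6    6.51] [-19.1   0.8   6.4]
7 25.07 [12.8 10.6] [-15.85   0.6    6.19] [-19.1   0.8   6.4]
0.0425 52 [-0.026  -0.0196  0.0476] [-0.0242  0.023   0.05  ] [-0.0253  0.0194  0.0493]
0.003 4082 [-0.0404 -0.0318  0.003 ] [-0.0003  0.0309  0.009 ] [-0.0244  0.0186  0.0063]
```

View pics/fin.png

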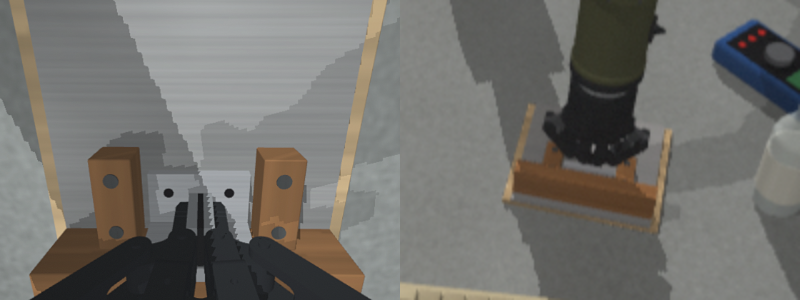

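The flange's free edge is at −40.4 mm, so the heel is within about 0.5 mm of home. The flange is flat on the bed and the push is steady at about 12.8 N towards the fence and 10.6 N down, so I'm handing in.

Run:
```python
from push import *
ctrl.pause(.3);print(((F(6)-np.load('f0.npy'))@B.T).round(1),loc().round(4),get_state()['time'])
print(ticket.close_job())
```

```text
[-12.5  -1.5  10.4] [-0.0191  0.0009  0.0064] 25.5667
the job is handed in; nothing more can be done
None
```

I handed the job in with the 60 mm angle seated against the fence and bed in the bay, the arm still pressing its inner corner at about 12.5 N towards the fence and 10.4 N down; no verdict was shown.

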